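# Fit the magnifier lens on the dish viewer

## Task

The dish viewer's magnifier lens is locked in its transit dock. Pull the looped clip straight out of the dock's cross-drilled pin, then lift the lens cell off the dock and, without tipping it, set it down gently on the viewer stand so that all three ball tips sit fully home in its grooves and it cannot rock. Let go of it, leave the clip lying in the steel tray, and leave the bottle, jar, dishes and beaker where they stand.

Things in the scene. Friction and masses are not known exactly. Their poses are not given: they have to be found in the camera images.
- cell: Lens cell, loose, about 0.4 kg: aluminium plate 8 mm thick (hub 68 mm dia) with one long and two short ears 34 mm wide, and a black lens barrel on the hub. Origin on the barrel axis at the plate's UNDERSIDE; z up; x along the long ear, which ends at 118 mm and has a 24 mm square through hole at 98 mm. Short ears at +-120 degrees end 64 mm out. It starts in the dock, axes as the dock's.
- barrel (a point): Middle of the lens cell's round barrel, the part to grip: 56 mm dia, from 8 to 44 mm above the cell's origin (this point is at 26 mm), domed lens 4 mm proud in its top. A grip of about 50 N holds it well.
- groove_long (a point): Under the long ear: radial vee groove open downward, 26 mm long, mouth 23 mm wide, 21 mm deep below the plate, faces 30 degrees from vertical. This point, 70 mm from the axis and 16 mm below the cell's origin, meets the centre of ball_long when seated. As the grooves lie at unequal distances, the cell seats in one yaw only.
- groove_left (a point): The same groove under the short ear at +120 degrees, 50 mm from the axis; meets the centre of ball_left.
- groove_right (a point): The same groove under the short ear at -120 degrees, 50 mm from the axis; meets the centre of ball_right.
- dock: Transit dock, fixed, dark steel; origin on the bench under the lens axis, x toward its pin, z up. Base 10 mm high (disc 116 mm dia and a strip 50 mm wide to x = 127 mm); round rest 52 mm dia, top at z = 38 mm, carries the cell. At x = 98 mm an upright steel pin, 18 mm dia, top at z = 64 mm, passes through the hole of the long ear: lift straight up.
- guard (a point): Top centre of the dock's upright guard wall: dock x -2 to +18, y +53 to +63 mm, up to z = 95 mm. Open fingers do not fit between it and the barrel: grip the barrel with the fingers on a line about 45 degrees from the dock's x and y axes.
- pin_hole (a point): Centre of the cross hole through the dock's pin (hole along the dock's x axis, 9.5 mm wide, 7.5 mm high), 52.75 mm above the bench; axes as the dock's.
- clip: Looped spring clip, rigid, loose, steel, 0.07 kg, 86 mm long, on edge (flat in x-z). Origin: centre of its loop (32 mm dia, 9 mm thick, hole 16 mm), 48 mm outward of the pin. A leg 8 mm wide, 6 mm high runs along -x through the pin. Axes about the dock's; it may sag or lean 0.2 rad. Pinch the loop across the 9 mm from above, pull along dock +x over 31 mm; only light friction holds it.
- clip_tip (a point): End of the clip's straight leg, 70 mm from the loop's centre.
- clip_arm (a point): Axis of the clip's wavy wire arm (5 mm thick) where it passes over the pin, 17 mm above the leg's axis; the arm rises to 25 mm above that axis.
- tray: Shallow stainless tray, fixed, 150 (x) x 130 (y) mm, walls 4 mm thick, 25 mm high, floor 4 mm; origin under its centre.
- stand: Viewer stand, fixed: white base plate 190 (x) x 130 (y) x 12 mm with a clear dish on it and three upright steel pillars 12 mm dia tipped with balls of 16 mm dia. Origin on the bench under the seat axis, z up; x points from the axis to the far pillar, which takes the long ear.
- lamp_post (a point): Top centre of the stand's lamp post, 24 x 36 mm, 133 mm high, at stand x -52 to -76, y -18 to +18 mm. Fingers along the stand's x axis would strike it: hold the barrel with the fingers on a line about 45 degrees from the stand's axes.
- seat (a point): Where the lens cell's origin must come: on the stand's axis, 76 mm above the bench; axes as the stand's. Seated, the cell's axes match these. Lower the cell slowly to within about 1 mm of this point, or until it bears, before letting go; a fall of over 3 mm counts as a drop.
- ball_long: Ball tip of the far pillar; origin = ball centre, 70 mm from the seat axis along stand +x, 60 mm above the bench. Ball radius 8 mm; the seated cell's underside is 16 mm above the ball centres.
- ball_left: Ball tip of the pillar at the stand's +y side; origin = ball centre, at stand x = -25, y = +43.3 mm, 60 mm above the bench.
- ball_right: Ball tip of the pillar at the stand's -y side; origin = ball centre, at stand x = -25, y = -43.3 mm, 60 mm above the bench.
- wash_bottle: Bystander: white bottle, 60 mm dia, 150 mm high; origin under its centre.
- jar: Bystander: amber jar, 68 mm dia, 100 mm high; origin under its centre.
- dishes: Bystander: stack of dishes, 84 mm dia, 52 mm high; origin under its centre.
- beaker: Bystander: glass beaker, 60 mm dia, 75 mm high; origin under its centre.
- cell_rest (a point): Where the lens cell's origin lies in the dock at the start: on the dock's axis, 38 mm above the bench.

How it is judged:
On the way, in this order (a step that is already met when the one before it is completed fails the run):
1. the clip's leg is drawn fully out of the pin, outward, while the lens cell still rests in the dock (x of clip_tip in the frame of pin_hole above 0.012 m and distance between cell and cell_rest below 0.005 m), for 0.1 s.
2. the lens cell sits released on the stand with all three balls bearing (contact force between each of ball_long, ball_left, ball_right and cell above 0.3 N and horizontal distance between cell and seat below 0.003 m and z of cell in the frame of seat between -0.0025 and 0.0025 m and angle between cell's own z axis and vertical below 0.025 rad and linear speed of cell below 0.02 m/s and angular speed of cell below 0.1 rad/s and contact force between the fingers and cell below 0.05 N), for 0.3 s.
At the end, for the whole second after the job is handed in: The lens cell is released and still on the stand: each of the three balls bears at least 0.3 N, its origin is within 3 mm (level) and 2.5 mm (height) of the seat and it tilts less than 0.025 rad; the clip lies still in the tray, loop and leg tip both inside its walls and below 40 mm (all of step 2 and x of clip in the frame of tray between -0.076 and 0.076 m and y of clip in the frame of tray between -0.066 and 0.066 m and z of each of clip, clip_tip in the frame of tray below 0.04 m and x of clip_tip in the frame of tray between -0.076 and 0.076 m and y of clip_tip in the frame of tray between -0.066 and 0.066 m and linear speed of clip below 0.03 m/s); the robot touches nothing.
It fails at once if the lens cell is dropped: out of the fingers it moves faster than 0.25 m/s (a free fall of over 3 mm) (linear speed of cell above 0.25 m/s and contact force between the fingers and cell below 0.05 N).
It fails at once if the lens cell is pressed or banged on the stand with over 120 N (contact force between cell and stand above 120 N).
It fails at once if the lens cell is tipped more than 0.5 rad (angle between cell's own z axis and vertical above 0.5 rad).
It fails at once if the bottle, jar, dishes or beaker is moved more than 20 mm (distance of any of wash_bottle, jar, dishes, beaker from where it was at the start of the episode above 0.02 m).
It also fails if it takes over 58 s, if anything falls off the work surface, if the arm or the gripper's body presses on something with over 40 N, if the wrist force passes 120 N, or if a joint passes its speed limit or range.

## Robot

A 7-joint arm with a two-finger parallel gripper is mounted at the origin on the work surface. World frame = base frame: x ahead of the robot, y to its left, z up, the work surface at z = 0. Lengths are in m, angles in rad, forces in N, time in s.
With the tool pointing down it reaches from about 0.4 to 0.85 m from the base axis. Payload 10.4 kg.
Tool frame: the origin (TCP) lies on the centre line of the jaws, within the pads' length; the fingertips stand 11 mm ahead of it and the grasp point (between the pads) lies 8 mm behind it; z points along the fingers, y is the line along which they close (so a half turn about z gives the same grasp; the last joint's range is limited). The gripper opens to 87 mm and grips with 3 to 60 N. Pads are 19 mm wide; open, the fingers measure 117 mm over their backs; the gripper's body (75 mm by 190 mm) begins 51 mm behind the grasp point.
Start: joints at [1.209, 0.332, -0.065, 1.46, 0.022, 1.35, -0.088], TCP at [0.208, -0.589, 0.234] pointing down, gripper open.
Joint ranges: [-2.6, 2.6], [-0.5, 2.12], [-1.47, 1.34], [0.16, 2.42], [-1.27, 4.41], [0.06, 2.06], [-2.6, 2.6]. Speed limits (rad/s): [2.22, 2.22, 2.79, 2.79, 3.14, 3.14, 3.14].

## Interface

Orientations are given as a unit quaternion [x, y, z, w].
In Python, from bench import r gives the robot as it stands.
- The arm moves only by the shell command python3 -m pendant 'ROWS' [OPENING] [FORCE]. ROWS is JSON, a list of rows, each a list of 4 numbers: the shift along the tool's x, y, z in m, then the turn about the tool's z in rad. A call has 1 to 8 rows; each row shifts and turns the commanded pose from where the row before left it, along the tool's axes as they then stand; what a row does not reach is not made up. A row lasts 1/12 s, in which the tool goes at most 41.7 mm and 7.16 degrees, less where a joint would pass 70% of its speed; a pose out of reach is approached as far as the arm can. A call with a gripper value outside its range is refused whole. OPENING is the opening, from 0 (shut) to 1 (fully open), set as the call begins (- or left out, the last holds). The fingers move at their own pace and stop on an object; FORCE is the grip in N (left out, the last holds). Time passes only in rows, so rows that do not move let the fingers close. It gives the time, the measured TCP pose, the force, the opening and the grip force at its end, in the units of the state.
- r.read_state(): the state, without advancing time (a new reading comes with each control period).
- r.camera(name): name is "scene" or "top"; returns a dict with "img" (420x560x3 uint8, red, green, blue), "camera_matrix" (3x3 intrinsics, pixels), "xyz" and "attitude" of the camera in the world. Camera axes: x right, y down, z forward; pixel columns grow to the right and rows downward; lengths in m; the calibration is good to about 2 mm. A picture is of the moment at which its call begins. There is no depth.
- r.close_job(): hands the job in; it is judged then, once.
Trained networks look in the newest picture that a camera, given by its name, has taken for a name from the list of things; names that differ only in an ending like _2 or _b are one class to them, and where a whole thing is asked for, a point or a joint stands for the part that bears it (a point fixed in the world has none). Each returns a list of dicts, best first, with "score" (0 to 1); they miss things now and then, are a little off and sometimes report something else, mostly with a low value. They report only what shows in the picture. A call takes as long as a camera call.
- r.outline_of(thing, camera): "mask" (420x560 bool, what is visible of it) and "bbox" ([centre column, centre row, width, height] in pixels, round what is visible of it).
The state is a dict: "time": time; "joint_positions": joint angles; "joint_vel": joint speeds; "joint_torque": joint torques, N m; "ee_pos": TCP position; "eef_rot": TCP orientation; "ft_force": force on the tool from outside, world axes, zero at the start; "torque": the same for the moment, N m; "width": finger opening in m; "grip_force": force on a finger pad.
Only numpy, scipy, OpenCV 4.12 (cv2) and the standard library are available. Lean on these libraries where they do the work, as an engineer would, in place of code of your own. Each camera call takes 0.05 s, during which the arm holds its last target. There are 200 camera calls.

## Working session

There is one attempt and no reset: what is moved stays moved. The work goes in short steps, Python scripts to look and compute and a shell command to move; the robot and the scene stay as the last step left them, time stands still between calls to the robot, and variables do not carry over. Pictures are saved under pics/ and viewed, at most 10 in all, crops included, and the job is handed in when it is done.

```bash
mkdir -p pics; ls; cat > h.py <<'E'
import numpy as np, cv2
from bench import r
from scipy.spatial.transform import Rotation as R
def cam(n):
    c=r.camera(n); c['R']=R.from_quat(c['attitude']).as_matrix() if np.size(c['attitude'])==4 else np.array(c['attitude']); c['t']=np.array(c['xyz']); c['K']=np.array(c['camera_matrix']); return c
def ray(c,u,v): 
    d=c['R']@np.linalg.inv(c['K'])@np.array([u,v,1.]); return d
def onz(c,u,v,z):
    d=ray(c,u,v); return c['t']+d*(z-c['t'][2])/d[2]
def proj(c,P):
    p=(np.atleast_2d(P)-c['t'])@c['R']; q=p@c['K'].T; return q[:,:2]/q[:,2:]
E
python3 - <<'E'
from h import *
for n in ("scene","top"):
    c=cam(n); cv2.imwrite(f"pics/{n}0.png",cv2.cvtColor(c['img'],cv2.COLOR_RGB2BGR))
    print(n,c['t'],c['attitude'],c['K'].tolist())
    for t in "cell barrel dock guard clip clip_tip tray stand lamp_post ball_long ball_left ball_right wash_bottle jar dishes beaker".split():
        o=r.outline_of(t,n)
        print(t,[(round(x['score'],2),np.round(x['bbox'],1).tolist()) for x in o[:2]])
s=r.read_state();print(s)
E
```

```text
pics
scene [1.28716724 0.48509578 1.13669632] [ 0.44313534  0.82756817 -0.30116354 -0.16751872] [[533.1829711785698, 0.0, 283.4956934286715], [0.0, 533.1829711785698, 202.68188975756], [0.0, 0.0, 1.0]]
cell [(0.9, [234.6, 161.2, 60.5, 42.1])]
barrel [(0.98, [233.2, 159.6, 55.5, 41.2]), (0.27, [361.9, 243.7, 6.7, 13.6])]
dock [(0.69, [232.7, 173.7, 54.8, 34.5])]
guard [(0.64, [231.7, 175.8, 51.9, 42.9])]
clip [(0.43, [204.1, 176.8, 24.9, 24.0])]
clip_tip [(0.75, [203.4, 175.0, 29.7, 23.8])]
tray [(0.95, [279.2, 218.6, 70.2, 54.7])]
stand [(0.68, [379.5, 233.6, 84.4, 78.5])]
lamp_post [(0.88, [379.6, 233.9, 83.5, 82.0]), (0.25, [227.2, 257.9, 36.2, 36.6])]
ball_long [(0.55, [362.2, 242.6, 8.9, 20.0])]
ball_left [(0.61, [400.7, 237.2, 8.0, 14.8])]
ball_right [(0.59, [378.0, 218.2, 7.2, 14.1]), (0.39, [381.7, 232.0, 83.8, 81.6])]
wash_bottle [(0.79, [441.2, 250.4, 31.2, 50.8])]
jar [(0.9, [184.8, 140.7, 26.2, 39.3]), (0.26, [205.3, 177.8, 25.4, 17.7])]
dishes [(0.91, [228.2, 259.8, 35.1, 42.1]), (0.21, [379.2, 233.1, 86.6, 82.1])]
beaker [(0.98, [266.4, 271.0, 27.9, 34.6]), (0.36, [400.8
[... 1262 characters left out ...]
8573,  0.3321898 , -0.0647278 ,  1.46008891,  0.02162001,
        1.34992838, -0.08848674]), 'joint_vel': array([-1.38924125e-04,  9.92625536e-05, -4.57294948e-04,  4.43460825e-04,
        4.12266758e-05, -3.65191876e-05,  8.46264841e-04]), 'joint_torque': array([ 1.20447818e-03, -6.23034811e+01,  2.54371954e-02, -3.90112889e+01,
       -6.10808562e-02,  3.16555006e-02, -6.47890616e-06]), 'ee_pos': array([ 0.20775992, -0.58947535,  0.23358728]), 'eef_rot': array([9.85681249e-01, 1.68619317e-01, 1.05295679e-05, 3.92315589e-05]), 'ft_force': array([ 0.33498831, -0.32487952, -0.20104705]), 'torque': array([-0.03159374,  0.00809016, -0.00945589]), 'grip_force': 0.0, 'width': 0.08666212223962438}
```

```bash
python3 - <<'E'
import cv2
a=cv2.imread('pics/top0.png'); b=cv2.imread('pics/scene0.png')
c=cv2.resize(a[180:290,160:420],None,fx=3,fy=3,interpolation=cv2.INTER_CUBIC)
cv2.imwrite('pics/tc.png',c)
c=cv2.resize(b[125:285,170:430],None,fx=3,fy=3,interpolation=cv2.INTER_CUBIC)
cv2.imwrite('pics/sc.png',c)
E
```

```text
(no output)
```

View pics/tc.png

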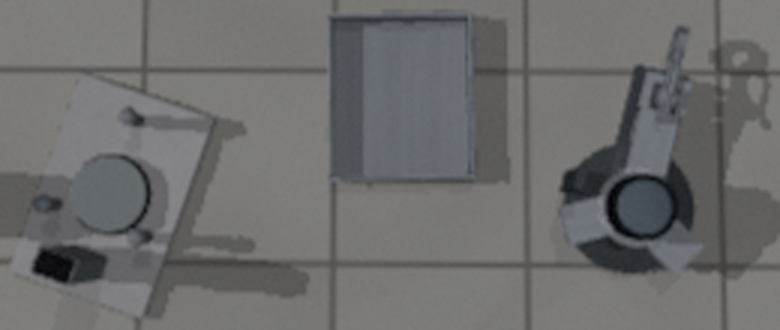

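View pics/sc.png

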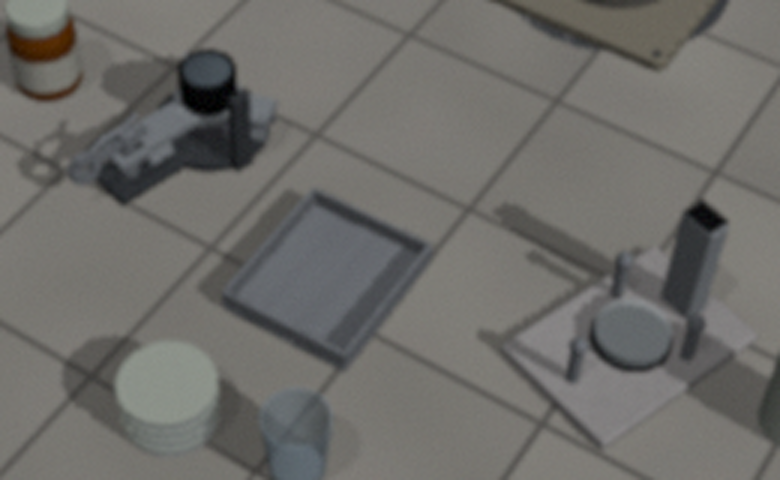

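```bash
cat > fit.py <<'E'
from h import *
from scipy.optimize import least_squares
def load(n):
    import json
    return json.load(open('cams.json'))[n]
def T(p,P):
    P=np.atleast_2d(P); c,s=np.cos(p[2]),np.sin(p[2])
    return np.c_[p[0]+c*P[:,0]-s*P[:,1],p[1]+s*P[:,0]+c*P[:,1],P[:,2]]
E
python3 - <<'E'
from fit import *
import pickle
C={n:cam(n) for n in('top','scene')}; pickle.dump(C,open('C.pkl','wb'))
off={'top':(160,180),'scene':(170,125)}
full=lambda n,p:(np.array(p)+.5)/3-.5+off[n]
st={'top':[((82,72),0),((216,120),0),((143,318),0),((11,270),0),((130,116),(70,0,60)),((46,203),1),((140,237),2)],'scene':[]}
# show rough world coordinates
t=C['top'];s=C['scene']
def X(c,n,p,z): 
    u=full(n,p); return np.round(onz(c,*u,z)*1000,1)[:2]
for p in [(82,72),(216,120),(143,318),(11,270)]: print('base',X(t,'top',p,.012))
for p in [(500,347),(602,445),(752,338),(655,250)]: print('baseS',X(s,'scene',p,.012))
for p in [(130,116),(46,203),(140,237)]: print('ball',X(t,'top',p,.062))
for p in [(576,350),(694,326),(623,265)]: print('ballS',X(s,'scene',p,.060))
print('barrel',X(t,'top',(640,206),.082),X(s,'scene',(208,71),.083))
print('loop',X(t,'top',(683,30),.053),X(s,'scene',(84,167),.053))
print('guard',X(s,'scene',(240,95),.095))
for p in [(332,17),(472,17),(472,180),(332,180)]: print('tray',X(t,'top',p,.025))
for p in [(315,193),(432,248),(343,365),(225,292)]: print('trayS',X(s,'scene',p,.025))
for n,zz in (('wash_bottle',.15),('jar',.1),('dishes',.052),('beaker',.075)):
  for k in C:
    o=r.outline_of(n,k)
    if o: print(n,k,np.round(onz(C[k],*o[0]['bbox'][:2],zz/2),3))
E
```

```text
base [554.8 274.8]
base [511.7 152.3]
base [335.4 213.8]
base [376.7 333. ]
baseS [515.  154.5]
baseS [555.4 275.1]
baseS [383.2 333.3]
baseS [339.9 217.9]
ball [510.9 220.4]
ball [435.5 290.9]
ball [407.1 209.1]
ballS [515.3 222.8]
ballS [437.5 293.8]
ballS [411.3 213.7]
barrel [ 435.6 -214. ] [ 437.  -214.5]
loop [ 588.9 -259.2] [ 578.5 -253.3]
guard [ 455.8 -163.2]
tray [603.8  48. ]
tray [604.2 -77.5]
tray [458.6 -77. ]
tray [457.9  46.7]
trayS [465.7 -73.3]
trayS [461.8  51.9]
trayS [615.2  56.5]
trayS [607.3 -73.6]
wash_bottle top [0.44  0.395 0.075]
wash_bottle scene [0.45  0.399 0.075]
jar top [ 0.474 -0.391  0.05 ]
jar scene [ 0.464 -0.398  0.05 ]
dishes top [ 0.731 -0.039  0.026]
dishes scene [ 0.729 -0.037  0.026]
beaker top [0.713 0.073 0.038]
beaker scene [0.707 0.07  0.038]
```

```bash
cat > ov.py <<'E'
from fit import *
import pickle
def models():
    a=np.linspace(0,2*np.pi,40)
    circ=lambda rr,z:np.c_[rr*np.cos(a),rr*np.sin(a),0*a+z]
    box=lambda x0,x1,y0,y1,z:np.array([[x0,y0,z],[x1,y0,z],[x1,y1,z],[x0,y1,z],[x0,y0,z]],float)
    D=[circ(28,82),box(25,118,-17,17,46),box(86,110,-12,12,46),box(-2,18,53,63,95),box(50,127,-25,25,10),circ(58,10)]
    c,s=np.cos(2.0944),np.sin(2.0944)
    for q in (1,-1):
        b=box(25,64,-17,17,46); D.append(np.c_[c*b[:,0]-q*s*b[:,1],q*s*b[:,0]+c*b[:,1],b[:,2]])
    D.append(np.c_[98+9*np.cos(a),9*np.sin(a),0*a+64])
    S=[box(-76,-52,-18,18,133)]+[np.c_[x+8*np.cos(a),y+8*np.sin(a),0*a+60] for x,y in((70,0),(-25,43.3),(-25,-43.3))]
    return D,S
def draw(img,c,p,M,off,k,col):
    for m in M:
        w=T(p,m/1000.); uv=proj(c,w); q=((uv-off+.5)*k-.5)
        cv2.polylines(img,[np.round(q*8).astype(int).reshape(-1,1,2)],False,col,1,cv2.LINE_AA,3)
E
python3 - <<'E'
from ov import *
C=pickle.load(open('C.pkl','rb')); D,S=models()
g={n:cv2.GaussianBlur(cv2.cvtColor(C[n]['img'],cv2.COLOR_RGB2GRAY).astype(np.float32),(0,0),.8) for n in C}
G={n:np.hypot(cv2.Sobel(g[n],cv2.CV_32F,1,0),cv2.Sobel(g[n],cv2.CV_32F,0,1)) for n in C}
def dens(m): return np.vstack([np.linspace(a,b,12) for a,b in zip(m[:-1],m[1:])])
def score(p,M,ns=('top','scene')):
    t=0
    for n in ns:
        for m in M:
            uv=proj(C[n],T(p,dens(m)/1000.)).astype(np.float32)
            t+=cv2.remap(G[n],uv[:,0],uv[:,1],cv2.INTER_LINEAR).mean()
    return t
from scipy.optimize import differential_evolution
def fit(p0,M,ns):
    b=[(p0[0]-.008,p0[0]+.008),(p0[1]-.008,p0[1]+.008),(p0[2]-.12,p0[2]+.12)]
    q=differential_evolution(lambda p:-score(p,M,ns),b,seed=1); return q.x
Md=D[:2]+D[3:8]
for ns in (('top','scene'),('top',),('scene',)):
    d=fit((.436,-.214,-.26),Md,ns); s=fit((.4465,.244,-.335),S,ns); print(ns,np.round(d,4),np.round(s,4))
    if len(ns)==2: d0,s0=d,s
t=C['top'];s=C['scene']
k=6
def crop(n,x,y,w,h): return cv2.cvtColor(cv2.resize(C[n]['img'][y:y+h,x:x+w],None,fx=k,fy=k,interpolation=cv2.INTER_CUBIC),cv2.COLOR_RGB2BGR)
out=[]
for n,p,M,x,y in(('top',d0,D,345,183),('scene',d0,D,190,133)):
    im=crop(n,x,y,66,95); draw(im,C[n],p,M,np.array([x,y]),k,(0,255,0)); out.append(im)
cv2.imwrite('pics/ovd.png',np.hstack(out))
out=[]
for n,p,M,x,y in(('top',s0,S,160,200),('scene',s0,S,335,190)):
    im=crop(n,x,y,66,95); draw(im,C[n],p,M,np.array([x,y]),k,(0,255,0)); out.append(im)
cv2.imwrite('pics/ovs.png',np.hstack(out))
E
```

```text
('top', 'scene') [ 0.4354 -0.2155 -0.259 ] [ 0.4454  0.2432 -0.3095]
('top',) [ 0.4353 -0.2151 -0.2672] [ 0.4453  0.2406 -0.337 ]
('scene',) [ 0.4359 -0.2174 -0.2161] [ 0.4458  0.245  -0.2996]
```

View pics/ovd.png

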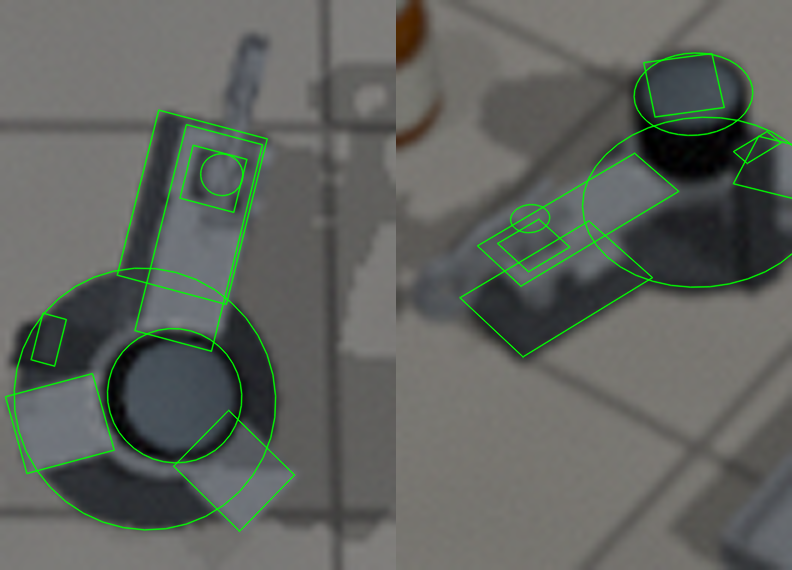

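View pics/ovs.png

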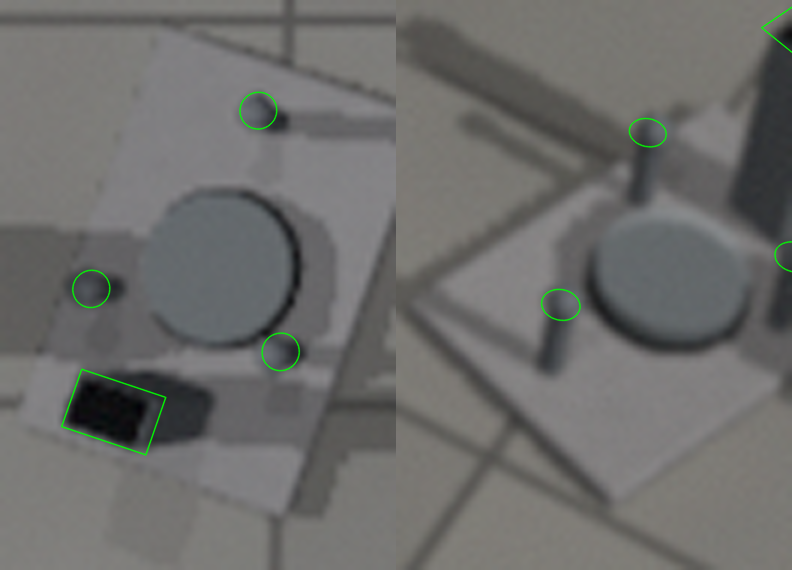

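```bash
cat > go.py <<'E'
import sys
from h import *
# usage: go.py x y z psi : prints tool-frame delta (translation in current axes) and turn
s=r.read_state(); M=R.from_quat(s['eef_rot']).as_matrix()
psi=np.arctan2(M[1,0],M[0,0]); p=s['ee_pos']
print('t',round(s['time'],2),'p',np.round(p,4),'psi',round(psi,4),'w',round(s['width'],4),'q7',round(s['joint_positions'][6],2))
if len(sys.argv)>4:
    g=np.array([float(v) for v in sys.argv[1:5]])
    print('delta tool',np.round(M.T@(g[:3]-p),4),'turn',round((psi-g[3]+np.pi)%(2*np.pi)-np.pi,4))
    c,k=np.cos(g[3]),np.sin(g[3]); d=g[:3]-p
    print('delta in goal axes',np.round([c*d[0]+k*d[1],k*d[0]-c*d[1],-d[2]],4))
E
python3 -m pendant '[[0.035,-0.0149,0,0],[0.035,-0.0149,0,0],[0.035,-0.0149,0,0],[0.035,-0.0149,0,0],[0.035,-0.0149,0,0],[0.035,-0.0149,0,0],[0.035,-0.0149,0,0],[0.035,-0.0149,0,0]]' 0.5 20
python3 go.py 0.5764 -0.2531 0.14 -0.262
```

```text
time: 2.87
ee_pos: [0.4333, -0.3826, 0.2339]
eef_rot: [0.986, 0.169, 0.0, 0.0]
ft_force: [0.3, -1.4, -0.0]
width: 0.0461
grip_force: 0.0
t 2.87 p [ 0.4333 -0.3826  0.2339] psi 0.3386 w 0.0461 q7 -0.63
delta tool [ 0.1779 -0.0747  0.0939] turn 0.6006
delta in goal axes [ 0.1046 -0.1621  0.0939]
```

```bash

python3 -m pendant '[[0,0,0,0.12],[0,0,0,0.12],[0,0,0,0.12],[0,0,0,0.12],[0,0,0,0.12],[0.02,-0.031,0.0,0],[0.02,-0.031,0.0,0],[0.02,-0.031,0.0,0]]' >/dev/null
python3 go.py 0.5764 -0.2531 0.14 -0.262
```

```text
t 3.53 p [ 0.5149 -0.3091  0.2338] psi -0.2631 w 0.0436 q7 -1.42
delta tool [ 0.0448 -0.0701  0.0938] turn -0.0011
delta in goal axes [ 0.0449 -0.07    0.0938]
```

```bash

python3 -m pendant '[[0.0149,-0.0234,0.0,0],[0.0149,-0.0234,0.013,0],[0.015,-0.0232,0.02,0],[0,0,0.02,0],[0,0,0.02,0],[0,0,0.02,0],[0,0,0,0]]' >/dev/null
python3 go.py 0.5764 -0.2531 0.14 -0.262
python3 - <<'E'
from h import *
o=[]
for n,x,y in(('top',330,150),('scene',170,110)):
    c=cam(n); im=cv2.resize(c['img'][y:y+100,x:x+66],None,fx=6,fy=6,interpolation=cv2.INTER_CUBIC); o.append(im)
    u=proj(c,[[.5764,-.2531,.053],r.read_state()['ee_pos']]); print(n,(u-[x,y]+.5)*6)
cv2.imwrite('pics/c1.png',cv2.cvtColor(np.hstack(o),cv2.COLOR_RGB2BGR))
E
```

```text
t 4.12 p [ 0.5735 -0.2528  0.1363] psi -0.2608 w 0.0436 q7 -1.57
delta tool [ 0.0029 -0.0005 -0.0037] turn 0.0012
delta in goal axes [ 0.0029 -0.0005 -0.0037]
top [[333.49422612 269.43841557]
 [378.50071369 245.70552775]]
scene [[172.17710361 422.37089182]
 [150.62395131 284.87956155]]
```

View pics/c1.png

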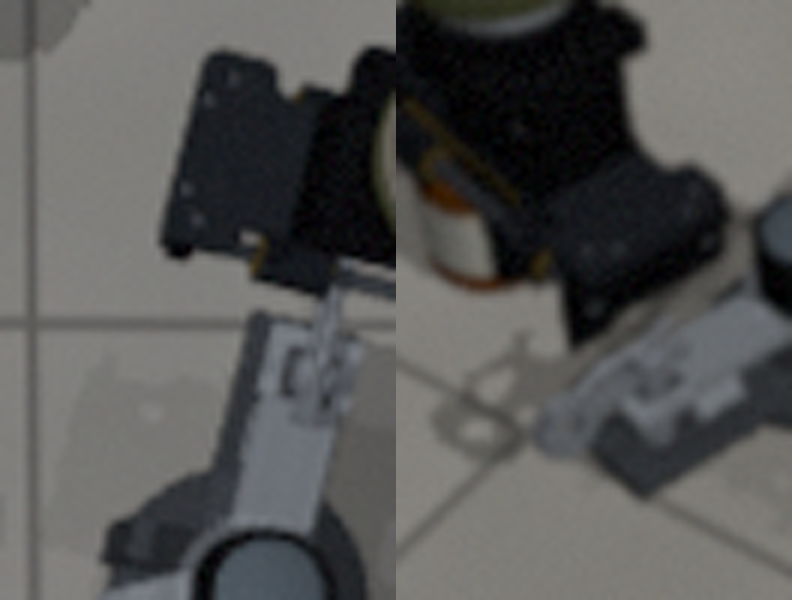

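```bash

python3 -m pendant '[[0.003,0,0.025,0],[0,0,0.025,0],[0,0,0.02,0],[0,0,0.012,0],[0,0,0.008,0],[0,0,0,0]]'
python3 -m pendant '[[0,0,0,0],[0,0,0,0],[0,0,0,0],[0,0,0,0],[0,0,0,0]]' 0 20
python3 go.py 0.5764 -0.2531 0.046 -0.262
```

```text
time: 4.72
ee_pos: [0.5783, -0.2544, 0.0502]
eef_rot: [0.991, -0.13, -0.0, -0.0]
ft_force: [-0.3, -0.4, 0.9]
width: 0.0433
grip_force: 0.0
time: 5.13
ee_pos: [0.5788, -0.2545, 0.0513]
eef_rot: [0.991, -0.13, 0.0, 0.0]
ft_force: [-1.3, 0.1, 0.2]
width: 0.0181
grip_force: 0.0
t 5.13 p [ 0.5788 -0.2545  0.0513] psi -0.2613 w 0.0181 q7 -1.6
delta tool [-0.0027 -0.0008  0.0053] turn 0.0007
delta in goal axes [-0.0027 -0.0008  0.0053]
```

```bash

python3 -m pendant '[[-0.002,0,0.003,0],[0,0,0,0],[0,0,0,0],[0,0,0,0],[0,0,0,0]]' 0 20
python3 go.py 0.5764 -0.2531 0.046 -0.262
```

```text
time: 5.55
ee_pos: [0.5763, -0.2547, 0.0476]
eef_rot: [0.991, -0.131, -0.0, 0.0]
ft_force: [-1.6, -4.0, 0.6]
width: 0.0092
grip_force: 20.0
t 5.55 p [ 0.5763 -0.2547  0.0476] psi -0.2618 w 0.0092 q7 -1.6
delta tool [-0.0003 -0.0015  0.0016] turn 0.0002
delta in goal axes [-0.0003 -0.0015  0.0016]
```

Gripped (9.2 mm). Pull along tool +x.

```bash

python3 -m pendant '[[0.008,0,0,0],[0.01,0,0,0],[0.01,0,0,0],[0.01,0,0,0],[0.01,0,0,0],[0.01,0,0,0],[0.01,0,0,0],[0,0,0,0]]'
python3 go.py 0.56 -0.013 0.12 0.0
```

```text
time: 6.22
ee_pos: [0.6436, -0.2703, 0.0471]
eef_rot: [0.992, -0.13, 0.0, -0.001]
ft_force: [0.2, -0.3, -1.1]
width: 0.0085
grip_force: 20.0
t 6.22 p [ 0.6436 -0.2703  0.0471] psi -0.2603 w 0.0085 q7 -1.6
delta tool [-0.147  -0.2273 -0.0726] turn -0.2603
delta in goal axes [-0.0836 -0.2573 -0.0729]
```

```bash

python3 -m pendant '[[0,0,-0.025,0],[0,0,-0.025,0],[0,0,-0.023,0],[0,0,0,-0.087],[0,0,0,-0.087],[0,0,0,-0.086],[-0.012,-0.0365,0,0],[-0.012,-0.0365,0,0]]'>/dev/null
python3 -m pendant '[[-0.012,-0.0365,0,0],[-0.012,-0.0365,0,0],[-0.012,-0.0365,0,0],[-0.012,-0.0365,0,0],[-0.012,-0.037,0,0],[0,0,0,0]]'>/dev/null
python3 go.py 0.56 -0.013 0.019 0.0
python3 - <<'E'
from h import *
o=[]
for n,x,y in(('top',260,160),('scene',190,130)):
    c=cam(n); im=cv2.resize(c['img'][y:y+120,x:x+130],None,fx=3,fy=3,interpolation=cv2.INTER_CUBIC); o.append(im)
cv2.imwrite('pics/c2.png',cv2.cvtColor(np.hstack(o),cv2.COLOR_RGB2BGR))
E
```

```text
t 7.38 p [ 0.5558 -0.0057  0.1207] psi 0.0092 w 0.0089 q7 -1.74
delta tool [0.0042 0.0077 0.1017] turn 0.0092
delta in goal axes [0.0042 0.0073 0.1017]
```

View pics/c2.png

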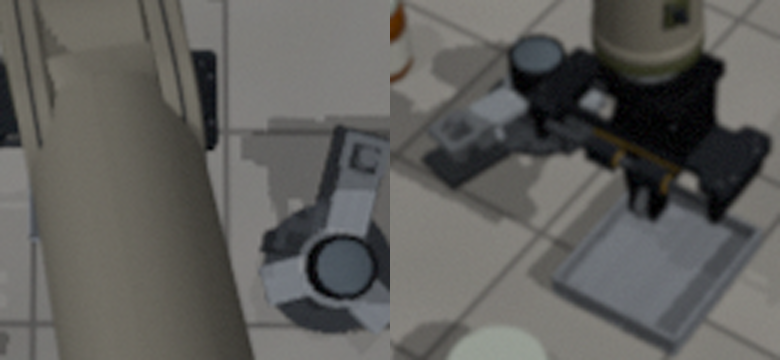

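```bash

python3 -m pendant '[[0.004,0.0073,0.025,0],[0,0,0.025,0],[0,0,0.025,0],[0,0,0.015,0],[0,0,0.006,0],[0,0,0.004,0],[0,0,0,0]]'
python3 go.py 0.56 -0.013 0.019 0.0
```

```text
time: 8.07
ee_pos: [0.5625, -0.0235, 0.0208]
eef_rot: [1.0, -0.001, -0.0, 0.0]
ft_force: [0.2, -0.8, 0.5]
width: 0.0086
grip_force: 20.0
t 8.07 p [ 0.5625 -0.0235  0.0208] psi -0.0024 w 0.0086 q7 -1.77
delta tool [-0.0025 -0.0105  0.0018] turn -0.0024
delta in goal axes [-0.0025 -0.0105  0.0018]
```

```bash

python3 -m pendant '[[-0.002,-0.01,0.002,0],[0,0,0,0]]'
python3 -m pendant '[[0,0,0,0],[0,0,0,0],[0,0,0,0],[0,0,0,0]]' 0.4 20
python3 -m pendant '[[0,0,-0.01,0],[0,0,-0.02,0],[0,0,-0.035,0],[0,0,-0.04,0],[0,0,-0.03,0],[0,0,0,0]]' 
python3 go.py 0.4354 -0.2153 0.15 0.523
```

```text
time: 8.23
ee_pos: [0.562, -0.0124, 0.0202]
eef_rot: [1.0, -0.001, 0.002, 0.0]
ft_force: [1.2, -1.9, 4.0]
width: 0.0086
grip_force: 20.0
time: 8.57
ee_pos: [0.5606, -0.0125, 0.0187]
eef_rot: [1.0, -0.001, 0.0, 0.0]
ft_force: [0.9, -0.4, -0.2]
width: 0.0279
grip_force: 0.0
time: 9.07
ee_pos: [0.5638, -0.0122, 0.1612]
eef_rot: [1.0, -0.001, 0.005, 0.0]
ft_force: [0.7, -0.4, -0.3]
width: 0.0347
grip_force: 0.0
t 9.07 p [ 0.5638 -0.0122  0.1612] psi -0.0011 w 0.0347 q7 -1.73
delta tool [-0.1283  0.2033  0.01  ] turn -0.5241
delta in goal axes [-0.2127  0.1118  0.0112]
```

```bash

python3 -m pendant '[[0,0,0,-0.12],[0,0,0,-0.12],[0,0,0,-0.12],[0,0,0,-0.12],[0,0,0,-0.044],[-0.0355,0.0187,0,0],[-0.0355,0.0187,0,0],[-0.0355,0.0187,0,0]]' 1 >/dev/null
python3 -m pendant '[[-0.0355,0.0187,0,0],[-0.0355,0.0187,0,0],[-0.0355,0.0187,0,0],[0,0,0,0],[0,0,0,0],[0,0,0,0]]' 
python3 go.py 0.4354 -0.2153 0.15 0.523
```

```text
time: 10.23
ee_pos: [0.4324, -0.2157, 0.1541]
eef_rot: [0.966, 0.258, 0.0, 0.0]
ft_force: [1.3, 0.6, 0.8]
width: 0.0867
grip_force: 0.0
t 10.23 p [ 0.4324 -0.2157  0.1541] psi 0.5229 w 0.0867 q7 -0.71
delta tool [0.0028 0.0012 0.0041] turn -0.0001
delta in goal axes [0.0028 0.0012 0.0041]
```

```bash

python3 -m pendant '[[0.0028,0.0012,0.02,0],[0,0,0.025,0],[0,0,0.02,0],[0,0,0.015,0],[0,0,0.007,0],[0,0,0.003,0],[0,0,0,0],[0,0,0,0]]' 
python3 go.py 0.4354 -0.2153 0.062 0.523
```

```text
time: 10.9
ee_pos: [0.4359, -0.2156, 0.0644]
eef_rot: [0.966, 0.259, 0.001, 0.0]
ft_force: [0.7, -0.5, -0.5]
width: 0.0869
grip_force: 0.0
t 10.9 p [ 0.4359 -0.2156  0.0644] psi 0.5236 w 0.0869 q7 -0.76
delta tool [-0.0003 -0.0005  0.0024] turn 0.0006
delta in goal axes [-0.0003 -0.0005  0.0024]
```

```bash

python3 -m pendant '[[0,0,0.002,0],[0,0,0,0],[0,0,0,0],[0,0,0,0],[0,0,0,0],[0,0,0,0],[0,0,0,0],[0,0,0,0]]' 0.62 15
python3 -m pendant '[[0,0,0,0],[0,0,0,0],[0,0,0,0],[0,0,0,0],[0,0,0,0],[0,0,0,0]]' 0.5 15
python3 -m pendant '[[0,0,0,0],[0,0,0,0],[0,0,0,0]]' 0.5 50
python3 go.py 0.4354 -0.2153 0.062 0.523
```

```text
time: 11.57
ee_pos: [0.4352, -0.2163, 0.0618]
eef_rot: [0.966, 0.258, 0.0, 0.0]
ft_force: [0.9, -2.8, 0.3]
width: 0.0558
grip_force: 15.0
time: 12.07
ee_pos: [0.4352, -0.2161, 0.0618]
eef_rot: [0.966, 0.258, 0.0, 0.0]
ft_force: [1.4, -4.1, 2.5]
width: 0.0554
grip_force: 15.0
time: 12.32
ee_pos: [0.4352, -0.2161, 0.0617]
eef_rot: [0.966, 0.258, 0.0, 0.0]
ft_force: [1.5, -5.9, 3.1]
width: 0.055
grip_force: 50.0
t 12.32 p [ 0.4352 -0.2161  0.0617] psi 0.5226 w 0.055 q7 -0.76
delta tool [ 0.0006 -0.0006 -0.0003] turn -0.0004
delta in goal axes [ 0.0006 -0.0006 -0.0003]
```

```bash

python3 -m pendant '[[0,0,-0.003,0],[0,0,-0.006,0],[0,0,-0.01,0],[0,0,-0.015,0],[0,0,-0.02,0],[0,0,-0.02,0],[0,0,-0.02,0],[0,0,0,0]]' 
python3 -m pendant '[[0,0,-0.02,0],[0,0,-0.02,0],[0,0,-0.015,0],[0,0,0,0],[0,0,0,0]]' 
python3 go.py 0.446 0.2435 0.21 0.455
python3 - <<'E'
from ov import *
D,S=models(); s=r.read_state(); dz=s['ee_pos'][2]-.0617
b=s['ee_pos']
o=[]
for n,x,y in(('top',335,183),('scene',180,100)):
    c=cam(n); im=cv2.cvtColor(cv2.resize(c['img'][y:y+95,x:x+66],None,fx=6,fy=6,interpolation=cv2.INTER_CUBIC),cv2.COLOR_RGB2BGR)
    M=[m+[0,0,dz*1000] for m in D[:3]+D[6:8]]; draw(im,c,(b[0],b[1],-.262),M,np.array([x,y]),6,(0,255,0)); o.append(im)
cv2.imwrite('pics/c3.png',np.hstack(o))
E
```

```text
time: 12.98
ee_pos: [0.4366, -0.216, 0.1596]
eef_rot: [0.966, 0.259, 0.002, 0.002]
ft_force: [1.0, -0.2, -3.6]
width: 0.0554
grip_force: 50.0
time: 13.4
ee_pos: [0.4349, -0.2156, 0.21]
eef_rot: [0.966, 0.259, -0.0, -0.0]
ft_force: [-0.4, -0.3, -4.5]
width: 0.0549
grip_force: 50.0
t 13.4 p [ 0.4349 -0.2156  0.21  ] psi 0.523 w 0.0549 q7 -0.7
delta tool [ 0.2389 -0.3922  0.    ] turn 0.068
delta in goal axes [ 0.2118 -0.4075  0.    ]
```

View pics/c3.png

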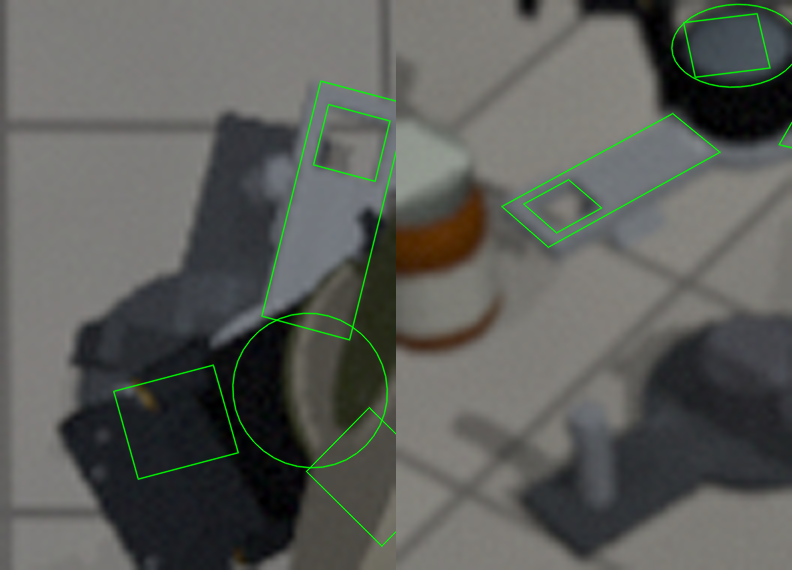

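```bash

python3 -m pendant '[[0,0,0,0.068],[0.008,-0.015,0,0],[0.0151,-0.0291,0,0],[0.0151,-0.0291,0,0],[0.0151,-0.0291,0,0],[0.0151,-0.0291,0,0],[0.0151,-0.0291,0,0],[0.0151,-0.0291,0,0]]' >/dev/null
python3 -m pendant '[[0.0151,-0.0291,0,0],[0.0151,-0.0291,0,0],[0.0151,-0.0291,0,0],[0.0151,-0.0291,0,0],[0.0151,-0.0291,0,0],[0.0151,-0.0291,0,0],[0.0151,-0.0291,0,0],[0.007,-0.014,0,0]]' >/dev/null
python3 -m pendant '[[0,0,0,0],[0,0,0,0],[0,0,0,0],[0,0,0,0],[0,0,0,0]]'
python3 go.py 0.446 0.2435 0.125 0.455
```

```text
time: 15.25
ee_pos: [0.4461, 0.2417, 0.2102]
eef_rot: [0.974, 0.225, -0.0, 0.0]
ft_force: [0.1, 0.4, -3.4]
width: 0.0553
grip_force: 50.0
t 15.25 p [0.4461 0.2417 0.2102] psi 0.453 w 0.0553 q7 -1.8
delta tool [ 0.0007 -0.0017  0.0852] turn -0.002
delta in goal axes [ 0.0007 -0.0017  0.0852]
```

Lower to just above the pillars (groove bottoms ~ 9 mm over ball tops) and check.

```bash

python3 -m pendant '[[0.0007,-0.0017,0.015,-0.002],[0,0,0.02,0],[0,0,0.02,0],[0,0,0.015,0],[0,0,0.011,0],[0,0,0.004,0],[0,0,0,0],[0,0,0,0]]'
python3 go.py 0.446 0.2435 0.125 0.455
python3 - <<'E'
from ov import *
D,S=models(); s=r.read_state(); b=s['ee_pos']; dz=b[2]-.0617
o=[]
for n,x,y in(('top',160,190),('scene',335,165)):
    c=cam(n); im=cv2.cvtColor(cv2.resize(c['img'][y:y+95,x:x+66],None,fx=6,fy=6,interpolation=cv2.INTER_CUBIC),cv2.COLOR_RGB2BGR)
    M=[m+[0,0,dz*1000] for m in D[:3]+D[6:8]]; draw(im,c,(b[0],b[1],-.33),M,np.array([x,y]),6,(0,255,0))
    draw(im,c,(.446,.2435,-.33),S,np.array([x,y]),6,(0,0,255)); o.append(im)
cv2.imwrite('pics/c4.png',np.hstack(o))
E
```

```text
time: 15.92
ee_pos: [0.4462, 0.2448, 0.1262]
eef_rot: [0.974, 0.226, 0.0, -0.0]
ft_force: [-0.4, 0.1, -4.2]
width: 0.0551
grip_force: 50.0
t 15.92 p [0.4462 0.2448 0.1262] psi 0.4565 w 0.0551 q7 -1.87
delta tool [-0.0008  0.0011  0.0012] turn 0.0015
delta in goal axes [-0.0008  0.0011  0.0012]
```

View pics/c4.png

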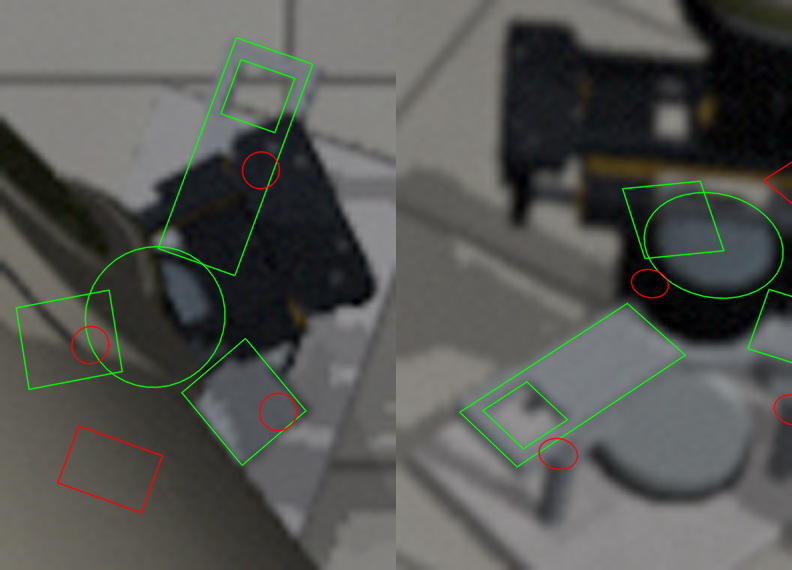

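```bash

python3 -m pendant '[[-0.0008,0.0011,0.004,0.0015],[0,0,0.005,0],[0,0,0.004,0],[0,0,0,0],[0,0,0,0]]'
python3 -m pendant '[[0,0,0.002,0],[0,0,0.002,0],[0,0,0.001,0],[0,0,0,0],[0,0,0,0]]'
python3 go.py 0.446 0.2435 0.0997 0.455
```

```text
time: 16.43
ee_pos: [0.4454, 0.2433, 0.1122]
eef_rot: [0.974, 0.226, -0.0, 0.0]
ft_force: [-0.2, 0.3, -4.3]
width: 0.0553
grip_force: 50.0
time: 16.85
ee_pos: [0.4456, 0.2434, 0.1075]
eef_rot: [0.974, 0.226, -0.0, 0.0]
ft_force: [0.3, 0.6, -5.1]
width: 0.0549
grip_force: 50.0
t 16.85 p [0.4456 0.2434 0.1075] psi 0.4553 w 0.0549 q7 -1.89
delta tool [0.0004 0.0001 0.0078] turn 0.0003
delta in goal axes [0.0004 0.0001 0.0078]
```

```bash

python3 -m pendant '[[0,0,0.0015,0],[0,0,0.0015,0],[0,0,0,0],[0,0,0,0]]'
python3 -m pendant '[[0,0,0.001,0],[0,0,0.001,0],[0,0,0,0],[0,0,0,0]]'
python3 -m pendant '[[0,0,0.001,0],[0,0,0,0],[0,0,0,0]]'
python3 go.py 0.446 0.2435 0.0997 0.455
```

```text
time: 17.18
ee_pos: [0.4455, 0.2433, 0.1044]
eef_rot: [0.974, 0.226, -0.0, 0.0]
ft_force: [-0.3, -1.0, -4.1]
width: 0.0551
grip_force: 50.0
time: 17.52
ee_pos: [0.4457, 0.2435, 0.1026]
eef_rot: [0.974, 0.226, 0.0, -0.0]
ft_force: [0.2, 0.5, -4.6]
width: 0.0553
grip_force: 50.0
time: 17.77
ee_pos: [0.4458, 0.2436, 0.1017]
eef_rot: [0.974, 0.226, 0.0, -0.0]
ft_force: [1.9, 0.6, -3.5]
width: 0.0551
grip_force: 50.0
t 17.77 p [0.4458 0.2436 0.1017] psi 0.4555 w 0.0551 q7 -1.9
delta tool [0.0002 0.0002 0.002 ] turn 0.0005
delta in goal axes [0.0002 0.0002 0.002 ]
```

```bash

python3 -m pendant '[[0.0005,0.0004,0.0008,0],[0,0,0,0],[0,0,0,0]]'
python3 go.py
```

```text
time: 18.02
ee_pos: [0.4462, 0.2439, 0.101]
eef_rot: [0.974, 0.226, 0.0, -0.0]
ft_force: [-0.6, 4.0, -0.1]
width: 0.0553
grip_force: 50.0
t 18.02 p [0.4462 0.2439 0.101 ] psi 0.4558 w 0.0553 q7 -1.9
```

```bash

python3 -m pendant '[[0,0,0.0007,0],[0,0,0,0],[0,0,0,0]]'
python3 go.py; python3 -c "
from h import *
print(r.read_state()['torque'])"
```

```text
time: 18.27
ee_pos: [0.4463, 0.2441, 0.1007]
eef_rot: [0.974, 0.226, 0.0, -0.0]
ft_force: [-2.5, 3.4, 5.5]
width: 0.0549
grip_force: 50.0
t 18.27 p [0.4463 0.2441 0.1007] psi 0.456 w 0.0549 q7 -1.9
[0.7583523  0.59861617 0.25057435]
```

```bash

python3 -m pendant '[[-0.0001,-0.0007,0.0,-0.003],[0,0,0,0],[0,0,0,0]]'
python3 -m pendant '[[0,0,0.0007,0],[0,0,0,0],[0,0,0,0]]'
python3 go.py; python3 -c "
from h import *
print(r.read_state()['torque'])"
```

```text
time: 18.52
ee_pos: [0.4461, 0.2443, 0.1004]
eef_rot: [0.974, 0.227, 0.0, -0.0]
ft_force: [-0.4, 3.0, 5.0]
width: 0.055
grip_force: 50.0
time: 18.77
ee_pos: [0.4461, 0.2445, 0.1]
eef_rot: [0.974, 0.227, 0.001, -0.0]
ft_force: [-2.1, 3.2, 8.0]
width: 0.055
grip_force: 50.0
t 18.77 p [0.4461 0.2445 0.1   ] psi 0.4588 w 0.055 q7 -1.9
[0.75238437 0.52519022 0.27145068]
```

```bash

python3 -m pendant '[[-0.0003,-0.0005,0.0004,-0.003],[0,0,0,0],[0,0,0.0004,0],[0,0,0,0],[0,0,0,0]]'
python3 go.py; python3 -c "
from h import *
print(r.read_state()['torque'])"
```

```text
time: 19.18
ee_pos: [0.4457, 0.2448, 0.0994]
eef_rot: [0.974, 0.229, 0.001, -0.0]
ft_force: [-2.1, 1.4, 9.5]
width: 0.055
grip_force: 50.0
t 19.18 p [0.4457 0.2448 0.0994] psi 0.4615 w 0.055 q7 -1.89
[0.63493192 0.56698218 0.14952274]
```

```bash

python3 -m pendant '[[0,0,0,0],[0,0,0,0],[0,0,0,0]]' - 12
python3 -m pendant '[[0,0,0,0],[0,0,0,0],[0,0,0,0]]' - 3
python3 -m pendant '[[0,0,0,0],[0,0,0,0],[0,0,0,0],[0,0,0,0],[0,0,0,0],[0,0,0,0]]' 1 3
python3 go.py
```

```text
time: 19.43
ee_pos: [0.4457, 0.2448, 0.0992]
eef_rot: [0.974, 0.229, 0.001, -0.0]
ft_force: [-1.3, 4.0, 7.8]
width: 0.0557
grip_force: 12.0
time: 19.68
ee_pos: [0.4455, 0.2447, 0.0988]
eef_rot: [0.974, 0.229, 0.0, -0.0]
ft_force: [-0.1, 4.4, 4.8]
width: 0.0559
grip_force: 3.0
time: 20.18
ee_pos: [0.4453, 0.2438, 0.0983]
eef_rot: [0.974, 0.228, -0.0, 0.0]
ft_force: [-0.3, 0.1, 0.0]
width: 0.0844
grip_force: 0.0
t 20.18 p [0.4453 0.2438 0.0983] psi 0.461 w 0.0844 q7 -1.89
```

```bash

python3 -m pendant '[[0,0,-0.005,0],[0,0,-0.015,0],[0,0,-0.025,0],[0,0,-0.035,0],[0,0,-0.035,0],[0,0,-0.035,0],[0,0,-0.02,0],[0,0,0,0]]'
python3 -m pendant '[[-0.015,0.03,0,0],[-0.015,0.03,0,0],[-0.015,0.03,0,0],[-0.015,0.03,0,0],[-0.015,0.03,0,0],[-0.015,0.03,0,0],[-0.015,0.03,0,0],[-0.015,0.03,0,0]]' >/dev/null
python3 -m pendant '[[-0.015,0.03,0,0],[-0.015,0.03,0,0],[-0.015,0.03,0,0],[-0.015,0.03,0,0],[-0.015,0.03,0,0],[-0.015,0.03,0,0],[0,0,0,0],[0,0,0,0]]'
python3 - <<'E'
from ov import *
D,S=models(); dz=.038
o=[]
for n,x,y in(('top',160,180),('scene',235,165)):
    c=cam(n); k=4 if n=='top' else 3
    w,h=(100,110) if n=='top' else (130,146)
    im=cv2.cvtColor(cv2.resize(c['img'][y:y+h,x:x+w],None,fx=k,fy=k,interpolation=cv2.INTER_CUBIC),cv2.COLOR_RGB2BGR)[:438]
    im=im if im.shape[0]==438 else im[:438]
    M=[m+[0,0,dz*1000] for m in D[:3]+D[6:8]]; draw(im,c,(.4457,.2440,-.325),M,np.array([x,y]),k,(0,255,0)); o.append(im)
cv2.imwrite('pics/c5.png',np.hstack(o))
E
```

```text
time: 20.85
ee_pos: [0.4467, 0.2454, 0.2735]
eef_rot: [0.973, 0.229, 0.004, -0.0]
ft_force: [-0.4, 1.0, -0.2]
width: 0.087
grip_force: 0.0
time: 22.18
ee_pos: [0.4435, -0.2268, 0.2678]
eef_rot: [0.974, 0.227, -0.0, -0.001]
ft_force: [0.3, 1.8, -0.1]
width: 0.0872
grip_force: 0.0
```

View pics/c5.png

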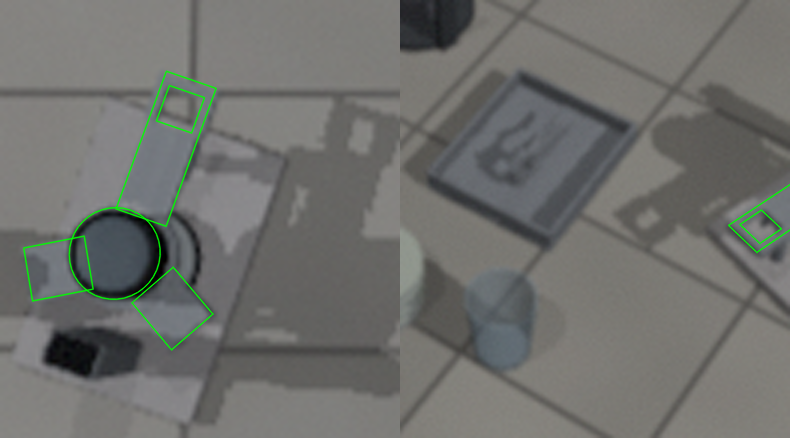

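```bash
python3 -c "
from bench import r
print(r.close_job())"
```

```text
the job is handed in; nothing more can be done
None
```

I pulled the clip and left it lying in the tray, set the lens cell on the stand and released it. I then handed the job in at about 22 s; the verdict was not shown. My last pictures put the cell at the seat, but I could not read the three ball forces directly.

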